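# Lock the end stop of a slide stage

### The arm

A 6-joint arm with a two-finger parallel gripper is mounted at the origin on the work surface. World frame = base frame: x ahead of the robot, y to its left, z up, the work surface at z = 0. Lengths are in m, angles in rad, forces in N, time in s.
With the tool pointing down it reaches from about 0.325 to 0.75 m from the base axis. Payload 7.6 kg.
Tool frame: the origin (TCP) lies between the finger pads; the fingertips stand 25 mm ahead of it and the grasp point (between the pads) lies 6 mm ahead of it (tip_reach is the distance from the TCP to the fingertips, in m); z points along the fingers, y is the line along which they close (so a half turn about z gives the same grasp; the last joint's range is limited). The gripper opens to 85 mm and grips with 20 to 120 N. Pads are 22 mm wide; open, the fingers measure 114 mm over their backs; the gripper's body (76 mm by 85 mm) begins 54 mm behind the grasp point. The pads swing forward as they close: fully open they stand 13 mm farther back than shut.
Start: joints at [1.174, 0.052, 1.401, -0, 1.689, -0.07], TCP at [0.169, 0.497, 0.256] pointing down, gripper open.
Joint ranges: [-2.9, 2.9], [-0.91, 2.17], [0.12, 2.37], [-1.06, 4.2], [0.26, 2.73], [-2.93, 2.93]. Speed limits (rad/s): [2.57, 2.57, 3.01, 3.14, 3.14, 3.14].

### API

Orientations are given as a rotation vector (axis times angle).
In Python, from workcell import * gives the robot as it stands. The module is installed in compiled form; this text tells all that it offers.
- The arm moves only by the tool play_rows, never from a script. Its argument "targets" is one flat list of numbers, 7 for each row, row after row: the turn, a rotation vector about the tool's x, y, z in degrees, then the shift along the tool's x, y, z in m, then the opening in per cent of the stroke, from 0 (shut) to 100 (fully open). A call has 1 to 12 rows; each row shifts and turns the commanded pose from where the row before left it, along the tool's axes as they then stand; what a row does not reach is not made up. A row lasts 1/8 s, in which the tool goes at most 62.5 mm and 10.7 degrees, less where a joint would pass 70% of its speed; a pose out of reach is approached as far as the arm can. A call is refused whole if a number of a shift passes 0.0625 or a number of a turn 10.7, either way. A call with a gripper value outside its range is refused whole. The fingers move at their own pace and stop on an object; "squeeze" is the grip in N (left out, the last holds). Time passes only in rows, so rows that do not move let the fingers close. It gives the time, the measured TCP pose, the force, the opening and the grip force at its end, in the units of the state.
- read_state(): the state, without advancing time (a new reading comes with each control period).
- snapshot(name): name is "side" or "top"; returns the picture (420x560x3 uint8, red, green, blue); there is no depth.
- calibration(name): a dict with "mtx" (3x3 intrinsics, pixels), "R" (3x3) and "t" (3): a world point X has camera coordinates R X + t. Camera axes: x right, y down, z forward; pixel columns grow to the right and rows downward; lengths in m; the calibration is good to about 2 mm. A picture is of the moment at which its call begins. calibration takes no time and is no camera call.
- finish_job(): hands the job in; it is judged then, once.
The state is a dict: "time": time; "joints": joint angles; "dq": joint speeds; "tau": joint torques, N m; "ee_pos": TCP position; "ee_rot": TCP orientation; "ft_force": force on the tool from outside, world axes, zero at the start; "torque": the same for the moment, N m; "gripper_width": finger opening in m; "grasp_force": force on a finger pad.
Only numpy, scipy, OpenCV 4.12 (cv2) and the standard library are available. Lean on these libraries where they do the work, as an engineer would, in place of code of your own. Each camera call takes 0.05 s, during which the arm holds its last target. There are 200 camera calls.

### The job

The end stop of the slide stage on the mat is set, but its lever locknut is still slack. Take the blue-banded spanner from the rack, slide it onto the square head of the stop screw and let go, so that its handle rests on the mat and holds the screw, then push the locknut's lever clockwise (up and over from the left) until it comes up solid, without letting the screw turn along with it. Then draw the spanner off and stand it back in the slot it came from, leaving the carriage and everything else where they are.

Things in the scene. Friction and masses are not known exactly. Their poses are not given: they have to be found in the camera images.
- spanner_blue: Open-end steel spanner with a blue band, on edge, 10 mm thick, 197 mm long, about 0.22 kg. Origin: centre of the jaw, where the middle of the square head lies when seated. x across the thickness, y level out of the mouth, z up. Gap 32 mm, lips slightly flared; jaws reach 22 mm to +y, bottom of the jaw 16 mm to -y, head 66 mm high. Handle runs to -y, falling 15 degrees, end 175 mm away
- spanner_blue_grip (a point): Where to grasp the blue spanner: on its handle (18 mm high, 10 mm thick), 85 mm from the jaw centre, at (0, -82, -22) mm in the spanner's axes. It balances about 65 mm from the jaw centre. With the jaw level on the screw the end of the handle is about 2 mm above the mat: let go, it rests on the mat.
- rack: Grey plastic rack, 172 x 150 mm, origin under its centre on the mat. Three slots 50 mm apart along its x hold the spanners on edge, mouths to its +y, jaws level, handles falling 15 degrees. Jaw centre of a spanner in place: 82 mm to +y, 72 mm up. The handle lies on two slotted combs 9 mm thick, 83 mm apart, the grip point midway; slots 13 mm wide at the floor, flaring to 28 mm at the top, 19 mm up.
- spanner_red: Red-banded spanner, 41 mm gap, too wide, head 78 mm high (top 114 mm above the mat: carry over it); otherwise like the blue one, origin at its jaw centre. Stays in the rack. Which spanner stands in which slot varies.
- spanner_yellow: Yellow-banded spanner, 21 mm gap, too narrow; otherwise like the blue one, origin at its jaw centre. Stays in the rack.
- stage: Slide stage with a black base plate 150 mm wide, fixed on the green mat (whose top is 3 mm above the bench). Origin on the mat below the screw axis, at the robot-side face of the front block (120 mm wide, top 85 mm above the mat). x level along the screw, away from the robot; y to its left; z up. The base plate (12 mm high) starts 20 mm before the origin. The spanner slides on from the right, towards +y.
- screw_head (a point): Centre of the steel square head of the stop screw, 50 mm on the robot side of the front block, 54.5 mm above the mat. 30 mm square, 16 mm long along the screw; flats level when the screw reads 0. Free on both sides. A collar of 43 mm diameter begins 8 mm behind the centre, towards the block; the locknut's lever swings in a plane 37.5 mm behind the centre.
- stop_screw (a joint): Turn of the stop screw, rad, positive clockwise as seen from the robot; starts near 0. Only slight friction (0.10 N m) holds it in the block, so the locknut (0.25 N m on the screw) drags it round unless the head is held. The spanner's play lets it turn about 0.13 rad, which is fine; 0.26 rad is too much.
- locknut (a joint): Turn of the lever locknut on the screw, rad, positive clockwise as seen from the robot (tightening). Starts at 0 to 0.25, comes up solid at 0.90. The lever leans left of upright by 0.96 rad less this value and less the screw's turn, so it stands nearly upright when tight. It stays where it is left.
- lever_ball (a point): Centre of the black ball knob, radius 14 mm, at the end of the locknut's steel lever, 112 mm from the screw axis. About 3 N across the lever moves it; 8 N once it is solid is plenty.
- carriage (a joint): Slide of the stage's aluminium carriage (red board and clear pot on top) away from the stop screw, m; 0 = bearing on the stop, where it must stay. It sits 66 mm behind the front block's face.
- tape_roll: Red roll of tape, 96 mm across, 19 mm high, lying on the mat left of the stage. Bystander: leave alone. Origin under its centre.
- enclosure: Grey instrument box, 102 x 152 x 62 mm, on the mat behind the rack. Bystander: leave alone. Origin under its centre.
- driver: Blue and black cordless screwdriver lying at the back right of the mat, 190 mm long, 42 mm high. Bystander: leave alone. Origin under its centre.
- standoff_jar: Amber jar with a white cap, 60 mm across, 75 mm high, left of the stage. Bystander: leave alone. Origin under its centre.
- caliper: Digital caliper lying on the mat at the front left, 210 mm long, 15 mm high. Bystander: leave alone. Origin under its centre.
Things that resemble listed ones, but are neither listed nor needed, are in the scene too. What is shaped like the spanner_blue but orange is not meant.

How it is judged:
On the way, in this order (a step that is already met when the one before it is completed fails the run):
1. the blue spanner sits on the square head, let go (distance between spanner_blue and screw_head below 0.01 m and contact force between the fingers and spanner_blue below 0.1 N and linear speed of spanner_blue below 0.03 m/s), for 0.2 s.
2. the locknut is tight, with the spanner still on the head (value of joint locknut above 0.85 rad and distance between spanner_blue and screw_head below 0.012 m), for 0.2 s.
At the end, for the whole second after the job is handed in: The locknut is tight (within 0.05 rad of solid), the screw has stayed within 0.26 rad (15 degrees) of its setting, and the blue spanner stands at rest in the slot it came from, grip point and jaw within 15 mm of where they were; nothing else has been moved (value of joint locknut above 0.85 rad and distance of each of spanner_blue_grip, spanner_blue from where it was at the start of the episode below 0.015 m and linear speed of spanner_blue below 0.02 m/s); the robot touches nothing.
It fails at once if the stop screw turned by more than 15 degrees (value of joint stop_screw above 0.26 rad or value of joint stop_screw below -0.26 rad).
It fails at once if the carriage was shoved off the stop (value of joint carriage above 0.008 m).
It fails at once if another spanner, or something else on the bench, was disturbed (distance of any of spanner_red, spanner_yellow from where it was at the start of the episode above 0.02 m or distance of any of tape_roll, enclosure, driver, standoff_jar, caliper from where it was at the start of the episode above 0.03 m).
It also fails if it takes over 72 s, if anything falls off the work surface, if the arm or the gripper's body presses on something with over 40 N, if the wrist force passes 120 N, or if a joint passes its speed limit or range.

## Working session

There is one attempt and no reset: what is moved stays moved. The work goes in short steps, Python scripts to look and compute and a tool call to move; the robot and the scene stay as the last step left them, time stands still between calls to the robot, and variables do not carry over. Pictures are saved under pics/ and viewed, at most 10 in all, crops included, and the job is handed in when it is done.

Besides the shell and the picture viewer there is one more tool, called by a JSON object that holds its "op" and its "data", one argument or row to a line. play_rows: Moves the arm, as the interface text tells. Its arguments: {"type":"object","properties":{"targets":{"type":"array","items":{"type":"number"}},"squeeze":{"type":"number"}},"required":["targets"]}

```bash
mkdir -p pics
python3 - <<'E'
from workcell import *
import cv2, numpy as np
for n in("side","top"):
    im=snapshot(n); cv2.imwrite(f"pics/{n}0.png",im[:,:,::-1])
    c=calibration(n); R=np.array(c["R"]);t=np.array(c["t"]); print(n,np.round(c["mtx"],1).tolist(),np.round(R,3).tolist(),np.round(-R.T@t,3))
s=read_state(); print({k:np.round(v,3).tolist() for k,v in s.items()})
E
```

```text
side [[436.9, 0.0, 282.7], [0.0, 436.9, 211.0], [0.0, 0.0, 1.0]] [[0.484, -0.875, -0.007], [-0.575, -0.311, -0.757], [0.66, 0.37, -0.654]] [-0.431 -0.76   1.071]
top [[534.2, 0.0, 279.9], [0.0, 534.2, 209.5], [0.0, 0.0, 1.0]] [[0.008, -1.0, 0.012], [-0.988, -0.01, -0.154], [0.154, -0.011, -0.988]] [ 0.221 -0.166  2.057]
{'time': 0.1, 'joints': [1.174, 0.053, 1.402, -0.0, 1.689, -0.07], 'dq': [-0.001, -0.001, -0.004, -0.0, -0.001, 0.003], 'tau': [0.001, -38.259, -36.098, -0.0, 0.005, -0.0], 'ee_pos': [0.168, 0.497, 0.256], 'ee_rot': [-0.511, -3.099, 0.002], 'ft_force': [0.026, -0.062, -0.443], 'torque': [-0.011, -0.0, 0.025], 'grasp_force': 0.0, 'gripper_width': 0.086}
```

View pics/side0.png

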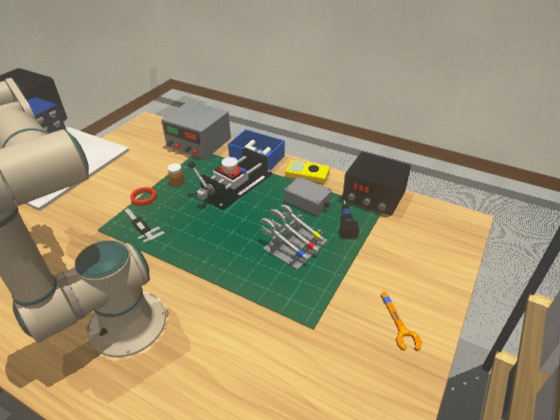

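View pics/top0.png

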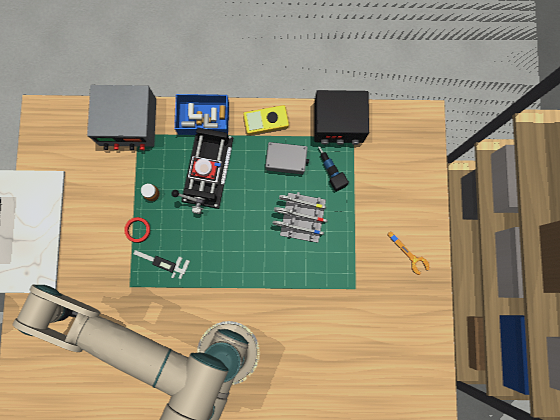

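The side view shows the stage with its lever to the left (ball about 192,165), and the rack with bands blue (305,253), red (311,246) and yellow (317,235). In the top view the rack is at (302,217), with the blue band near (317,232), mouths to the left, and the screw head near (197,209).
Two things could be the blue spanner: the one in the rack at top (300,232), and the orange one with a blue band at (405,253). The rack one fits, since it is steel and stands on edge. I'll confirm with an enlarged crop.

Run:
```python
import cv2, numpy as np
t=cv2.imread("pics/top0.png"); s=cv2.imread("pics/side0.png")
a=cv2.resize(t[175:255,160:340],None,fx=4.4,fy=4.4,interpolation=cv2.INTER_CUBIC)[:, :792]
cv2.imwrite("pics/ctop.png",a)
b=cv2.resize(s[145:275,170:340],None,fx=4.6,fy=4.6,interpolation=cv2.INTER_CUBIC)
cv2.imwrite("pics/cside.png",b)
for im,n in((t,"top"),(s,"side")):
    h=cv2.cvtColor(im,cv2.COLOR_BGR2HSV)
    for c,lo,hi in(("blue",(100,120,60),(125,255,255)),("yellow",(22,120,80),(35,255,255)),("red",(0,150,80),(6,255,255))):
        k,_,st,ce=cv2.connectedComponentsWithStats(cv2.inRange(h,lo,hi))
        print(n,c,[(st[i,4],ce[i].round(1).tolist()) for i in range(1,k) if st[i,4]>4])
```

```text
top blue [(np.int32(1138), [201.1, 109.5]), (np.int32(90), [185.9, 131.9]), (np.int32(63), [328.1, 163.2]), (np.int32(19), [217.5, 164.3]), (np.int32(20), [334.4, 174.1]), (np.int32(15), [316.5, 231.6]), (np.int32(27), [393.8, 237.9]), (np.int32(1607), [513.3, 352.7])]
top yellow [(np.int32(627), [269.3, 119.3]), (np.int32(16), [318.7, 205.4]), (np.int32(11), [414.7, 259.7])]
top red [(np.int32(7), [327.3, 136.4]), (np.int32(7), [333.3, 136.4]), (np.int32(7), [339.3, 136.4]), (np.int32(30), [131.5, 139.5]), (np.int32(22), [115.7, 146.1]), (np.int32(27), [141.8, 146.7]), (np.int32(118), [206.0, 170.8]), (np.int32(225), [137.2, 229.3]), (np.int32(16), [319.8, 219.1])]
side blue [(np.int32(239), [39.0, 104.9]), (np.int32(164), [236.4, 147.4]), (np.int32(10), [253.5, 133.3]), (np.int32(10), [263.5, 135.1]), (np.int32(6), [248.0, 138.3]), (np.int32(6), [275.5, 138.5]), (np.int32(70), [273.9, 149.6]), (np.int32(23), [259.0, 147.6]), (np.int32(17), [273.2, 165.2]), (np.int32(6), [268.3, 164.5]), (np.int32(17), [243.2, 169.9]), (np.int32(26), [346.8, 210.7]), (np.int32(32), [300.0, 253.1]), (np.int32(26), [386.7, 299.1])]
side yellow [(np.int32(554), [309.1, 172.3]), (np.int32(34), [316.0, 234.6]), (np.int32(20), [403.3, 329.2]), (np.int32(5), [414.4, 334.2])]
side red [(np.int32(30), [191.0, 135.4]), (np.int32(15), [176.5, 145.3]), (np.int32(16), [195.0, 151.1]), (np.int32(19), [220.2, 169.1]), (np.int32(35), [236.8, 171.4]), (np.int32(15), [229.5, 175.2]), (np.int32(19), [354.9, 185.6]), (np.int32(20), [360.6, 187.2]), (np.int32(18), [366.2, 189.0]), (np.int32(162), [143.2, 195.7]), (np.int32(30), [310.2, 245.5])]
```

View pics/ctop.png

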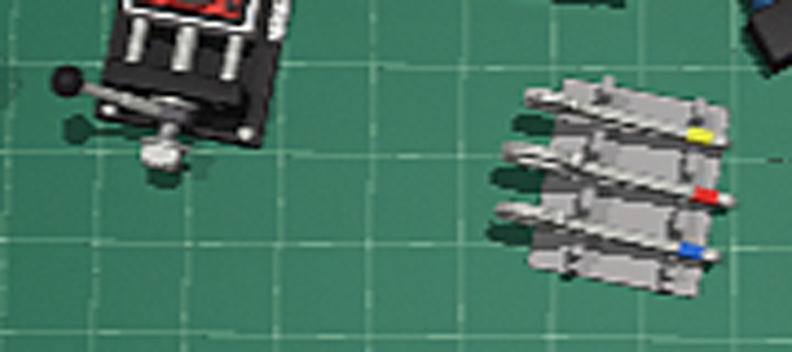

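View pics/cside.png

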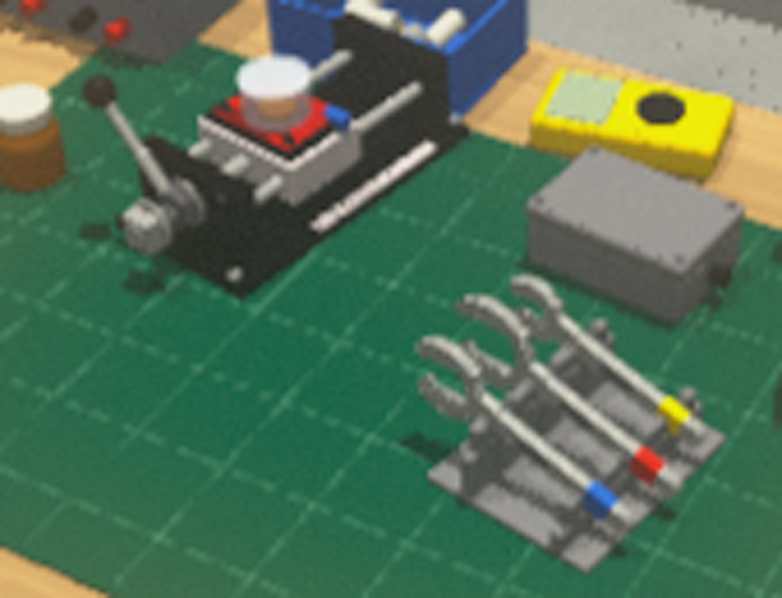

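The crops confirm it: the steel spanner with the blue band at top (316.5,231.6) is in the rack's slot nearest the robot. The head is at top (196.8,209.8) and side (202.2,193.9). The ball is at top (175.2,193.2) and side (191.7,164.6).

```bash
cat > h.py <<'E'
from workcell import *
import cv2, numpy as np
from scipy.spatial.transform import Rotation as Ro
def ray(n,p):
    c=calibration(n);R=np.array(c["R"]);t=np.array(c["t"])
    d=R.T@np.linalg.inv(np.array(c["mtx"]))@[p[0],p[1],1]; return -R.T@t,d/np.linalg.norm(d)
def onz(n,p,z):
    o,d=ray(n,p); return o+d*(z-o[2])/d[2]
def tri(a,b):
    o,d=ray("top",a);q,e=ray("side",b)
    s=np.linalg.lstsq(np.c_[d,-e],q-o,rcond=None)[0]; A=o+s[0]*d;B=q+s[1]*e
    return ((A+B)/2).round(4),np.linalg.norm(A-B).round(4)
def tc(x,y): return (160+x/4.4,175+y/4.4)
def sc(x,y): return (170+x/4.6,145+y/4.6)
def pj(n,X):
    c=calibration(n);v=np.array(c["mtx"])@(np.array(c["R"])@X+np.array(c["t"]));return v[:2]/v[2]
E
python3 - <<'E'
from h import *
f=lambda v:np.round(v,4).tolist()
print("bands",[tri(a,b) for a,b in(((316.5,231.6),(300,253.1)),((319.8,219.1),(310.2,245.5)),((318.7,205.4),(316,234.6)))])
print("head",tri(tc(162,153),sc(148,225)),f(onz("top",tc(162,153),.0665)))
print("ball",tri(tc(67,80),sc(100,90)))
C=[onz("top",tc(*p),.007) for p in((567,80),(728,108),(695,297),(530,268))]
print("rack c",f(np.mean(C,0)),"corners",[f(c[:2]) for c in C])
for a,b in((1,0),(2,3)): d=C[b]-C[a]; print("rack y dir deg",np.degrees(np.arctan2(-d[0],d[1])),np.linalg.norm(d))
for a,b in((3,0),(2,1)): d=C[b]-C[a]; print("rack x dir deg",np.degrees(np.arctan2(d[1],d[0])),np.linalg.norm(d))
J=onz("top",tc(499,208),.105);E=onz("top",tc(716,257),.04); d=J-E;print("blue tip,end",f(J),f(E),np.degrees(np.arctan2(-d[0],d[1])),np.linalg.norm(d[:2]))
# stage base plate via dark mask
im=cv2.imread("pics/top0.png");g=cv2.cvtColor(im,cv2.COLOR_BGR2HSV)
P=[onz("top",tc(*p),.015) for p in((97,115),(260,146))];d=P[0]-P[1];print("stage front",[f(p) for p in P],np.degrees(np.arctan2(-d[0],d[1])),np.linalg.norm(d))
P=[onz("top",p,.015) for p in((219.5,208.3),(231.5,135))];d=P[1]-P[0];print("stage right edge?",np.degrees(np.arctan2(d[1],d[0])))
print("toolaxes",np.round(Ro.from_rotvec(read_state()["ee_rot"]).as_matrix(),3).tolist())
a=cv2.resize(im[120:220,150:250],None,fx=6,fy=6,interpolation=cv2.INTER_CUBIC)
b=cv2.resize(cv2.imread("pics/side0.png")[150:210,170:280],None,fx=5,fy=5,interpolation=cv2.INTER_CUBIC)
cv2.imwrite("pics/st.png",a)
E
```

```text
bands [(array([ 0.4514, -0.3277,  0.0431]), np.float64(0.0002)), (array([ 0.4997, -0.3406,  0.0413]), np.float64(0.0004)), (array([ 0.552 , -0.3364,  0.0449]), np.float64(0.0006))]
head (array([0.5294, 0.1236, 0.0615]), np.float64(0.0053)) [0.5269, 0.1248, 0.0665]
ball (array([0.5766, 0.193 , 0.1419]), np.float64(0.0031))
rack c [0.5094, -0.279, 0.007] corners [[0.6052, -0.2229], [0.5815, -0.3657], [0.4134, -0.336], [0.4374, -0.1915]]
rack y dir deg -9.423620220012102 0.14478369875521918
rack y dir deg -9.457728503113785 0.14656512469614857
rack x dir deg -10.613602988133666 0.1706952158385846
rack x dir deg -10.015374495923533 0.17075475944721755
blue tip,end [0.4773, -0.1639, 0.105] [0.445, -0.3515, 0.04] -9.75031522157698 0.19039380478484125
stage front [[0.568, 0.1905, 0.015], [0.5419, 0.0466, 0.015]] -10.289991424075433 0.14618980540496374
stage right edge? -7.718965629188726
toolaxes [[-0.947, 0.321, -0.001], [0.321, 0.947, -0.001], [0.0, -0.001, -1.0]]
```

View pics/st.png

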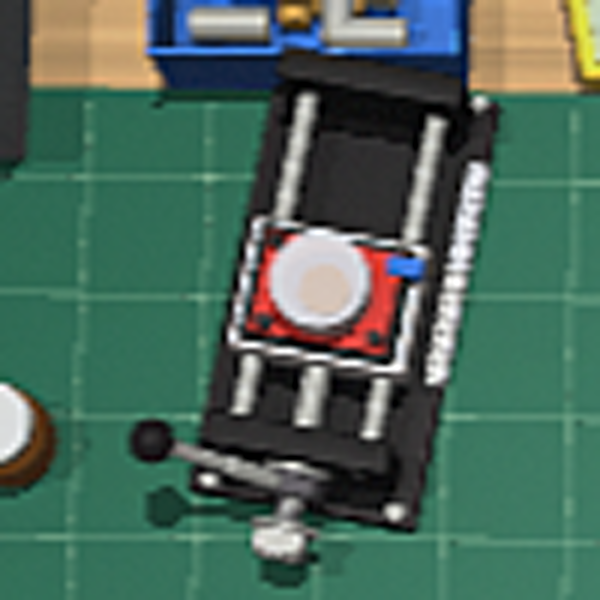

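```bash
cat >> h.py <<'E'
def plan(*wps,step=.055,ang=10.5):
    """wps: (x,y,z,yaw of tool y in deg or None); prints n rows with tool-axis shift each, then turn rows"""
    s=read_state();p=np.array(s["ee_pos"]);R=Ro.from_rotvec(s["ee_rot"]).as_matrix()
    for w in wps:
        d=R.T@(np.array(w[:3])-p);n=max(1,int(np.ceil(np.linalg.norm(d)/step)));print("shift",n,"x",(d/n).round(4).tolist())
        p=np.array(w[:3])
        if w[3] is not None:
            c,q=np.cos(np.radians(w[3])),np.sin(np.radians(w[3]));y=np.array([c,q,0]);z=np.array([0,0,-1.])
            T=np.c_[np.cross(y,z),y,z];r=np.degrees(Ro.from_matrix(R.T@T).as_rotvec());n=max(1,int(np.ceil(np.linalg.norm(r)/ang)))
            print("turn",n,"x",(r/n).round(2).tolist());R=T
E
python3 - <<'E'
from h import *
q=lambda x,y:(150+x/6,120+y/6)
P=[onz("top",q(*p),.015) for p in((190,490),(415,530),(497,105))]
d=P[0]-P[1];e=P[2]-P[1]
print(P,np.degrees(np.arctan2(-d[0],d[1])),np.linalg.norm(d),np.degrees(np.arctan2(e[1],e[0])))
y=np.radians(-10.4);X=np.array([np.cos(y),np.sin(y),0]);Y=np.array([-X[1],X[0],0])
print("head from base",(P[0]+P[1])/2-.03*X,"right corner",P[1]+.075*Y-.03*X,"direct",onz("top",q(281,540),.0575))
print("side head seen",onz("side",sc(148,225),.0575))
plan((.45,.15,.256,None),(.460,-.2705,.14,-9.8))
E
```

```text
[array([0.56591422, 0.19187013, 0.015     ]), array([0.54130638, 0.04633792, 0.015     ]), array([ 8.24806748e-01, -2.10116350e-04,  1.50000000e-02])] -9.597284317655646 0.1475979969076639 -9.324221587270388
head from base [0.52410316 0.1245196  0.015     ] right corner [0.52533818 0.12552135 0.015     ] direct [0.52739787 0.12604781 0.0575    ]
side head seen [0.53506813 0.12510819 0.0575    ]
shift 9 x [-0.042, -0.0265, -0.0]
shift 8 x [-0.0181, -0.0494, 0.0146]
turn 8 x [-0.01, 0.01, 10.13]
```

{"op": "play_rows", "data": {
  "targets": [0,0,0,-0.042,-0.0265,0,35,0,0,0,-0.042,-0.0265,0,35,0,0,0,-0.042,-0.0265,0,35,0,0,0,-0.042,-0.0265,0,35,0,0,0,-0.042,-0.0265,0,35,0,0,0,-0.042,-0.0265,0,35,0,0,0,-0.042,-0.0265,0,35,0,0,0,-0.042,-0.0265,0,35,0,0,0,-0.042,-0.0265,0,35]
}}

```text
time: 1.23
ee_pos: [0.4506, 0.1485, 0.256]
ee_rot: [-0.511, -3.099, -0.0]
ft_force: [0.8, 1.7, 0.2]
gripper_width: 0.03
grasp_force: 0.0
```

{"op": "play_rows", "data": {
  "targets": [0,0,0,-0.018,-0.0495,0.0145,35,0,0,0,-0.018,-0.0495,0.0145,35,0,0,0,-0.018,-0.0495,0.0145,35,0,0,0,-0.018,-0.0495,0.0145,35,0,0,0,-0.018,-0.0495,0.0145,35,0,0,0,-0.018,-0.0495,0.0145,35,0,0,0,-0.018,-0.0495,0.0145,35,0,0,0,-0.018,-0.0495,0.0145,35]
}}

```text
time: 2.22
ee_pos: [0.4588, -0.2729, 0.1395]
ee_rot: [-0.511, -3.099, -0.001]
ft_force: [1.3, 0.7, 0.3]
gripper_width: 0.0299
grasp_force: 0.0
```

{"op": "play_rows", "data": {
  "targets": [0,0,10.1,0,0,0,35,0,0,10.1,0,0,0,35,0,0,10.1,0,0,0,35,0,0,10.1,0,0,0,35,0,0,10.1,0,0,0,35,0,0,10.1,0,0,0,35,0,0,10.1,0,0,0,35,0,0,10.1,0,0,0,35,0,0,0,0,0,0,35]
}}

```text
time: 3.35
ee_pos: [0.459, -0.2711, 0.1399]
ee_rot: [-2.396, -2.031, 0.0]
ft_force: [-0.2, -0.1, -0.3]
gripper_width: 0.0299
grasp_force: 0.0
```

Run:
```python
from h import *
plan((.460,-.2705,.1,-9.7),(.460,-.2705,.059,None))
print(read_state()["ft_force"],read_state()["joints"],read_state()["gripper_width"])
a=snapshot("side")[170:290,240:400,::-1];b=snapshot("top")[170:260,250:370,::-1]
cv2.imwrite("pics/g1.png",np.vstack([cv2.resize(a,(800,600),interpolation=cv2.INTER_CUBIC)[:600]])[:600])
```

```text
shift 1 x [0.0008, 0.0009, 0.0399]
turn 1 x [-0.04, -0.02, 0.27]
shift 1 x [0.0, 0.0, 0.041]
[-0.18874082 -0.07181721 -0.33523115] [-6.02811050e-01  1.44059926e-01  1.53749101e+00  6.26347612e-05
  1.46088651e+00 -4.38208693e-01] 0.029904416178141657
```

View pics/g1.png

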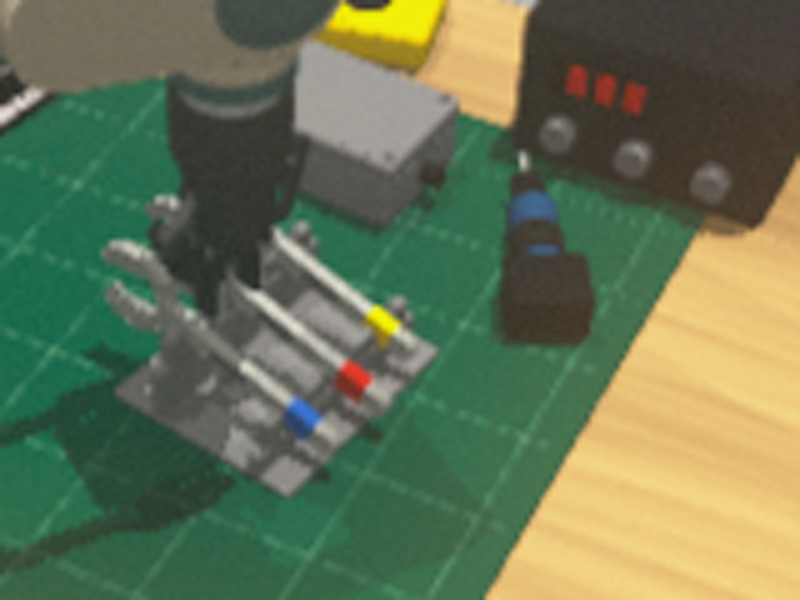

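The fingers hang above the blue handle's middle (crop about 215,310), with the red and yellow handles clear to the right. I'll descend and close.

{"op": "play_rows", "data": {
  "targets": [0,0,0.3,0.001,0.001,0.02,35,0,0,0,0,0,0.02,35,0,0,0,0,0,0.02,35,0,0,0,0,0,0.021,35,0,0,0,0,0,0,35]
}}

```text
time: 4.08
ee_pos: [0.4594, -0.2697, 0.0575]
ee_rot: [-2.398, -2.023, 0.002]
ft_force: [0.6, -0.6, -0.4]
gripper_width: 0.03
grasp_force: 0.0
```

{"op": "play_rows", "data": {
  "targets": [0,0,0,0,0,0,20,0,0,0,0,0,0,15,0,0,0,0,0,0,12,0,0,0,0,0,0,10,0,0,0,0,0,0,8],
  "squeeze": 20
}}

```text
time: 4.7
ee_pos: [0.4619, -0.271, 0.0607]
ee_rot: [2.4, 2.02, 0.003]
ft_force: [6.3, -2.9, -1.3]
gripper_width: 0.0095
grasp_force: 21.4
```

{"op": "play_rows", "data": {
  "targets": [0,0,0,0,0.002,0,0,0,0,0,0,0,0,0,0,0,0,0,0,0,0,0,0,0,0,0,0,0],
  "squeeze": 100
}}

```text
time: 5.2
ee_pos: [0.4626, -0.2713, 0.0608]
ee_rot: [2.402, 2.022, -0.0]
ft_force: [-2.6, -0.0, 5.4]
gripper_width: 0.0077
grasp_force: 98.6
```

{"op": "play_rows", "data": {
  "targets": [0,0,0,0,0,-0.01,0,0,0,0,0,0,-0.02,0,0,0,0,0,0,-0.025,0,0,0,0,0,0,-0.025,0,0,0,0,0,0,0,0,0,0,0,0,0,0,0]
}}

```text
time: 5.95
ee_pos: [0.4618, -0.2704, 0.1381]
ee_rot: [-2.402, -2.022, 0.001]
ft_force: [-0.3, 0.3, -3.4]
gripper_width: 0.008
grasp_force: 98.0
```

Run:
```python
from h import *
s=read_state();p=s["ee_pos"];print(p,s["ft_force"],s["torque"])
plan((p[0]+.040,p[1]+.256,p[2],-9.7),(p[0]+.04,p[1]+.256,.0608-.0175+.03,None))
```

```text
[ 0.46181741 -0.27038567  0.13805752] [-0.28781188  0.3280137  -3.44080648] [ 0.00109176  0.05840439 -0.00112095]
shift 5 x [0.0518, -0.0008, 0.0]
turn 1 x [-0.1, -0.05, -0.11]
shift 2 x [0.0, 0.0, 0.0324]
```

{"op": "play_rows", "data": {
  "targets": [0,0,0,0.052,-0.0008,0,0,0,0,0,0.052,-0.0008,0,0,0,0,0,0.052,-0.0008,0,0,0,0,0,0.052,-0.0008,0,0,0,0,0,0.051,-0.0008,0,0,0,0,0,0,0,0.03,0,0,0,0,0,0,0.03,0,0,0,0,0,0,0,0,0,0,0,0,0,0,0]
}}

```text
time: 7.08
ee_pos: [0.5028, -0.015, 0.0798]
ee_rot: [2.404, 2.023, 0.0]
ft_force: [0.7, 0.3, -1.8]
gripper_width: 0.0082
grasp_force: 97.9
```

Run:
```python
from h import *
t=snapshot("top");s=snapshot("side");print(read_state()["ee_pos"])
cv2.imwrite("pics/t2.png",t[:,:,::-1]);cv2.imwrite("pics/s2.png",s[:,:,::-1])
a=cv2.resize(t[170:240,170:270,::-1],(400,280),interpolation=cv2.INTER_CUBIC)
b=cv2.resize(s[150:240,180:300,::-1],(800,600),interpolation=cv2.INTER_CUBIC)
b[320:,400:]=a
cv2.imwrite("pics/g2.png",b)
```

```text
[ 0.5033422  -0.01511307  0.08063757]
```

View pics/g2.png

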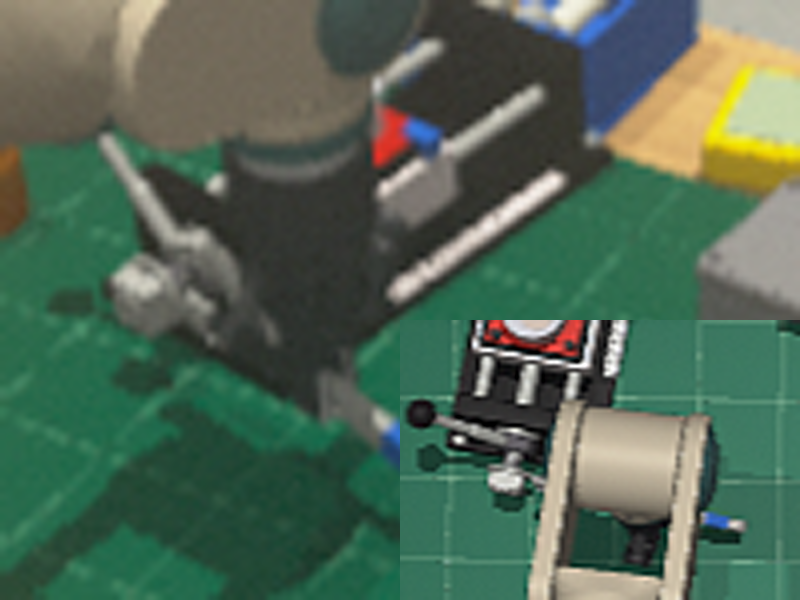

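The side view shows the head at crop (140,290) with the spanner jaw just to its right (about 210,270), still behind the gripper. The top inset shows the upper jaw tip at about (540,482), level with the head at (507,482). I'll check the offset numerically.

Run:
```python
from h import *
p=np.array(read_state()["ee_pos"]);a=np.radians(-9.7);X=np.array([np.cos(a),np.sin(a),0]);Y=np.array([-X[1],X[0],0])
dz=p[2]-.0608
print("tip pred px",pj("top",p*[1,1,0]+.104*Y+[0,0,.103+dz]))
im=cv2.imread("pics/t2.png");h=cv2.cvtColor(im,cv2.COLOR_BGR2HSV)
m=cv2.inRange(h,(100,120,60),(125,255,255));m[:200]=0;m[240:]=0;m[:,300:]=0
q=np.argwhere(m).mean(0)[::-1];print("band",q)
B0=np.array([.4514,-.3277,.0431])+p-[.4618,-.2713,.0608];print("band pred",pj("top",B0))
# head silhouette: bright pixels near head
for n,(r0,r1,c0,c1) in(("t2",(203,216,190,203)),("top0",(203,216,190,203))):
    g=cv2.cvtColor(cv2.imread(f"pics/{n}.png"),cv2.COLOR_BGR2HSV)[r0:r1,c0:c1]
    print(n);print(np.where(g[:,:,1]<90,g[:,:,2],0))
for d in(0,.0075): 
  for z in(.0425,.0725): print("pred front/top edges",pj("top",np.array([.526,.1255,0])-(.008)*X*(1 if d==0 else -1)+[0,0,z]))
for sy in(-1,1): print("side edges",pj("top",np.array([.526,.1255,0])+sy*.015*Y-.008*X+[0,0,.0725]))
```

```text
tip pred px [204.8306497  209.14217455]
band [248.82352941 219.76470588]
band pred [248.90507164 219.35863526]
t2
[[  0  15   0  14  16  16  57 140 171 127  55  23  38]
 [  0   0   0   0   0   0  91 188 166 127  78   0  17]
 [  0   0   0   0   0  59 115 150 122  71  48   0   0]
 [  0   0 110 142 155 136 135 137 105  67   0   0   0]
 [  0   0  93 107 104 123 162 212 182 141 101   0   0]
 [  0   0 157 201 216 221 222 177 156 123 114 130 117]
 [  0   0 197 218 212 210 208 208 216 232 144  48  91]
 [  0   0 197 229 216 208 205 210 214 232 150   0   0]
 [  0   0 130 156 206 226 222 223 226 189 107   0   0]
 [  0   0   0  91 139 132 166 121 134 115  58   0   0]
 [  0   0   0   0   0   0  49  69 105  76  47  40   0]
 [  0   0   0   0   0   0   0   0   0   0   0   0   0]
 [  0   0   0   0   0   0   0   0   0   0   0   0   0]]
top0
[[  0   0  11  14  15  14  57 140 172 129  58  24  35]
 [  0   0   0   0   0   0  92 189 168 128  78   0  20]
 [  0   0   0   0   0  60 115 152 122  73  46   0  19]
 [  0   0 111 142 156 137 137 136 105  68   0   0   0]
 [  0   0  94 108 103 123 163 213 184 142 103   0   0]
 [  0   0 157 205 217 222 225 178 157 125 116 133 120]
 [  0   0 197 220 214 212 208 210 217 235 143  50  89]
 [  0   0 198 231 217 209 206 211 215 233 151   0   0]
 [  0   0 129 158 208 226 224 224 228 189 107   0   0]
 [  0   0   0  91 140 134 166 121 135 116  58  40   0]
 [  0   0   0   0   0   0  51  70 106  77  47   0   0]
 [  0   0   0   0   0   0   0   0   0   0   0   0   0]
 [  0   0   0   0   0   0   0   0   0   0   0   0   0]]
pred front/top edges [197.10163631 213.01153057]
pred front/top edges [195.97360507 211.83321557]
pred front/top edges [197.94384322 208.92385938]
pred front/top edges [196.82964056 207.68657069]
side edges [199.9017862  212.53965886]
side edges [192.0463317  211.12693554]
```

{"op": "play_rows", "data": {
  "targets": [0,0,0,0,0.003,0.017,0,0,0,0,0,0,0.018,0,0,0,0,0,0,0,0,0,0,0,0,0,0,0,0,0,0,0,0,0,0]
}}

```text
time: 7.8
ee_pos: [0.5057, -0.0154, 0.0446]
ee_rot: [2.403, 2.023, 0.001]
ft_force: [0.0, 0.6, -1.9]
gripper_width: 0.008
grasp_force: 98.1
```

Run:
```python
from h import *
t=snapshot("top");s=snapshot("side");st=read_state();print(st["ee_pos"],st["ft_force"])
cv2.imwrite("pics/t3.png",t[:,:,::-1]);cv2.imwrite("pics/s3.png",s[:,:,::-1])
g=cv2.cvtColor(t,cv2.COLOR_RGB2HSV)[203:218,190:212]
print(np.where(g[:,:,1]<90,g[:,:,2],0))
```

```text
[ 0.50571282 -0.01536834  0.04464936] [ 0.11366209 -0.58756495 -2.67898869]
[[  0   0   0  12  13  15  58 140 171 129  55  23  36  30  21  12  13  40
    0 190 210 198]
 [  0   0   0   0   0   0  90 188 168 126  77  12  16  20  45  53  52  64
    0 184 208 197]
 [  0   0   0   0   0  60 116 150 121  71  47   0   0   0  25  39  57  56
    0 178 204 198]
 [  0   0 111 142 153 138 135 137 107  69   0   0   0   0   0   0   0   0
   95 182 203 197]
 [  0   0  94 105 104 123 161 213 183 142 102   0   0   0   0   0   0   0
  134 194 201 197]
 [  0   0 156 202 217 221 223 177 157 123 115 132 118   0   0   0   0   0
  138 194 198 197]
 [  0   0 197 219 212 210 206 208 217 233 142  49  91 131 128 119 134   0
  181 208 198 198]
 [  0   0 197 229 216 207 205 210 214 232 152   0   0   0 119 144 187 120
  176 205 197 197]
 [  0   0 130 156 207 225 222 223 225 188 105   0   0   0 132 138 183 149
  178 200 196 200]
 [  0   0   0  91 138 133 166 121 133 117  58   0   0   0   0   0  49 122
  188 201 198 202]
 [  0   0   0   0   0   0  48  69 105  77  50  40   0   0   0   0  82 156
  197 198 198 205]
 [  0   0   0   0   0   0   0   0   0   0   0   0   0   0   0   0   0 186
  211 199 198 207]
 [  0   0   0   0   0   0   0   0   0   0   0   0   0   0   0   0   0 187
  210 198 198 214]
 [  0   0   0   0   0   0   0   0   0   0   0   0   0   0   0   0   0 185
  208 197 198 215]
 [  0   0   0   0   0   0   0   0   0   0   0   0   0   0   0   0  63 178
  203 199 199 215]]
```

Run:
```python
from h import *
a=np.radians(-9.7);X=np.array([np.cos(a),np.sin(a),0]);Y=np.array([-X[1],X[0],0])
p=read_state()["ee_pos"]
for z in(.075,.085):
    T=onz("top",(205.2,210.6),z);v=T-np.array([.526,.1255,0]);print(z,T,"along X",v@X,"along Y",v@Y)
v=np.array(p)-[.526,.1255,0];print("tcp",v@X,v@Y)
```

```text
0.075 [0.52276488 0.09212697 0.075     ] along X 0.0024341327570709965 along Y -0.03344099670444512
0.085 [0.52124317 0.09082325 0.085     ] along X 0.0011538417338785285 along Y -0.03498246630887469
tcp 0.0037376716796832187 -0.14227258169907736
```

{"op": "play_rows", "data": {
  "targets": [0,0,0,0.007,-0.002,0.001,0,0,0,0,0.008,0,0,0,0,0,0,0,0,0,0,0,0,0,0,0,0,0]
}}

```text
time: 8.4
ee_pos: [0.5061, -0.0001, 0.0433]
ee_rot: [2.403, 2.024, -0.0]
ft_force: [-0.0, -0.5, -2.3]
gripper_width: 0.0079
grasp_force: 98.1
```

{"op": "play_rows", "data": {
  "targets": [0,0,0,0.005,0,0,0,0,0,0,0.005,0,0,0,0,0,0,0.004,0,0,0,0,0,0,0,0,0,0]
}}

```text
time: 8.9
ee_pos: [0.5086, 0.0139, 0.0433]
ee_rot: [-2.403, -2.024, -0.0]
ft_force: [1.3, -0.5, -3.0]
gripper_width: 0.0079
grasp_force: 98.1
```

{"op": "play_rows", "data": {
  "targets": [0,0,0,0.005,0,0,0,0,0,0,0.005,0,0,0,0,0,0,0,0,0,0]
}}

```text
time: 9.28
ee_pos: [0.5103, 0.0238, 0.0433]
ee_rot: [-2.403, -2.024, -0.0]
ft_force: [0.1, -0.2, -2.3]
gripper_width: 0.008
grasp_force: 98.1
```

{"op": "play_rows", "data": {
  "targets": [0,0,0,0.005,0,0,0,0,0,0,0.005,0,0,0,0,0,0,0,0,0,0]
}}

```text
time: 9.65
ee_pos: [0.512, 0.0336, 0.0433]
ee_rot: [-2.403, -2.024, -0.0]
ft_force: [0.1, -0.3, -1.6]
gripper_width: 0.0086
grasp_force: 98.1
```

{"op": "play_rows", "data": {
  "targets": [0,0,0,0.003,0,0,0,0,0,0,0.002,0,0,0,0,0,0,0,0,0,0]
}}

```text
time: 10.02
ee_pos: [0.5128, 0.0383, 0.0433]
ee_rot: [-2.403, -2.023, -0.0]
ft_force: [-0.5, 0.3, -1.7]
gripper_width: 0.0086
grasp_force: 98.1
```

{"op": "play_rows", "data": {
  "targets": [0,0,0,0.003,0,0,0,0,0,0,0,0,0,0]
}}

```text
time: 10.28
ee_pos: [0.5133, 0.0413, 0.0433]
ee_rot: [-2.403, -2.023, -0.0]
ft_force: [-0.3, 0.4, -2.1]
gripper_width: 0.0082
grasp_force: 98.1
```

Run:
```python
from h import *
t=snapshot("top");s=snapshot("side");st=read_state();print(st["ee_pos"],st["ft_force"],st["torque"])
a=cv2.resize(t[190:230,170:230,::-1],(420,280),interpolation=cv2.INTER_CUBIC)
b=cv2.resize(s[160:235,180:280,::-1],(800,600),interpolation=cv2.INTER_CUBIC)
b[320:,380:]=a
cv2.imwrite("pics/g3.png",b)
```

```text
[0.5132907  0.04116838 0.04330501] [ 0.19995167 -0.51871325 -1.66856565] [-0.07890551  0.02248047 -0.02396953]
```

View pics/g3.png

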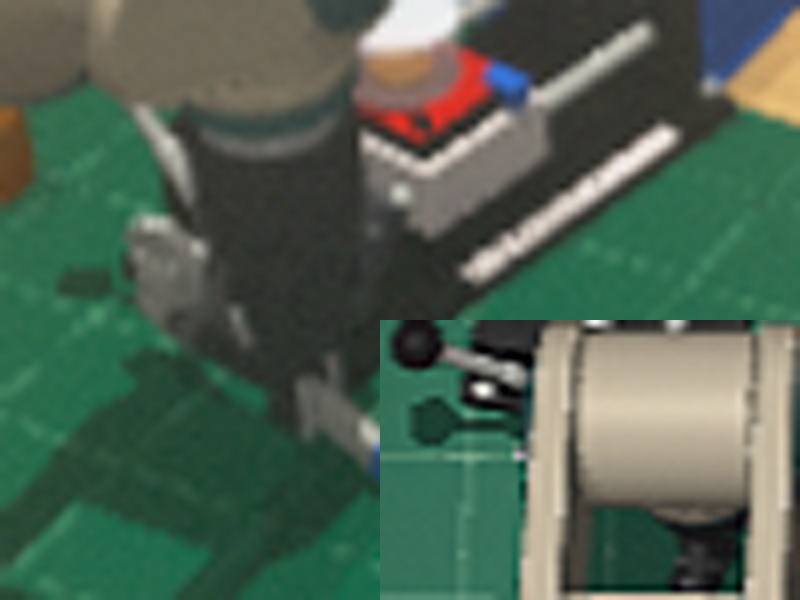

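The side view shows the jaw now wrapped over the head at crop (165,260). There's no contact with the jaw bottom yet, so I'll advance in small steps.

{"op": "play_rows", "data": {
  "targets": [0,0,0,0.002,0,0,0,0,0,0,0,0,0,0]
}}

```text
time: 10.62
ee_pos: [0.5137, 0.0432, 0.0433]
ee_rot: [-2.403, -2.023, -0.0]
ft_force: [-0.5, 0.3, -2.5]
gripper_width: 0.0082
grasp_force: 98.1
```

{"op": "play_rows", "data": {
  "targets": [0,0,0,0.002,0,0,0,0,0,0,0,0,0,0]
}}

```text
time: 10.88
ee_pos: [0.5139, 0.0447, 0.0432]
ee_rot: [2.403, 2.023, -0.001]
ft_force: [-1.2, -3.5, -2.6]
gripper_width: 0.0085
grasp_force: 98.0
```

{"op": "play_rows", "data": {
  "targets": [0,0,0,0.002,0,0,0,0,0,0,0,0,0,0]
}}

```text
time: 11.12
ee_pos: [0.5139, 0.045, 0.043]
ee_rot: [2.403, 2.021, -0.006]
ft_force: [-3.1, -12.3, -0.8]
gripper_width: 0.0084
grasp_force: 98.2
```

{"op": "play_rows", "data": {
  "targets": [0,0,0,-0.0025,0,0.001,0,0,0,0,0,0,0,0,0,0,0,0,0,0,12,0,0,0,0,0,0,16,0,0,0,0,0,0,20,0,0,0,0,0,0,26,0,0,0,0,0,0,28,0,0,0,0,0,0,28],
  "squeeze": 20
}}

```text
time: 12.12
ee_pos: [0.5139, 0.0446, 0.0423]
ee_rot: [-2.403, -2.023, -0.0]
ft_force: [0.6, -0.2, -0.4]
gripper_width: 0.0238
grasp_force: 0.0
```

{"op": "play_rows", "data": {
  "targets": [0,0,0,0,0,-0.005,28,0,0,0,0,0,-0.02,28,0,0,0,0,0,-0.03,28,0,0,0,0,0,-0.05,28,0,0,0,0,0,-0.05,28,0,0,0,0,0,-0.05,28,0,0,0,-0.04,0.04,0,10,0,0,0,0,0,0,0]
}}

```text
time: 13.12
ee_pos: [0.5474, -0.0039, 0.2476]
ee_rot: [2.406, 2.019, 0.0]
ft_force: [-0.4, 0.3, -0.9]
gripper_width: 0.0003
grasp_force: 0.0
```

Run:
```python
from h import *
t=snapshot("top");s=snapshot("side");st=read_state();print(st["ee_pos"],st["ft_force"],st["joints"])
cv2.imwrite("pics/t4.png",t[:,:,::-1]);cv2.imwrite("pics/s4.png",s[:,:,::-1])
a=cv2.resize(t[180:230,170:260,::-1],(450,250),interpolation=cv2.INTER_CUBIC)
b=cv2.resize(s[155:230,180:280,::-1],(800,600),interpolation=cv2.INTER_CUBIC)
b[350:,350:]=a
cv2.imwrite("pics/g4.png",b)
```

```text
[ 0.54630155 -0.00183799  0.24701748] [ 0.08046344 -0.86964093 -0.69882159] [-7.11503803e-02  1.15716280e-01  1.35189230e+00  4.07340271e-04
  1.67486871e+00  1.01270221e-01]
```

View pics/g4.png

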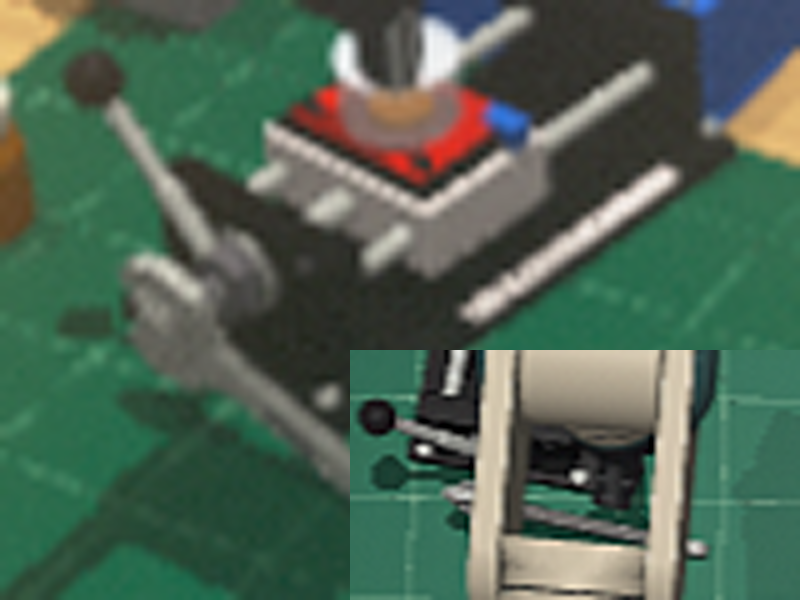

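The spanner is seated on the head at crop (160,310) and released, with its handle running down to the right. The ball is at (95,75). Next I'll move left of the ball for the push.

Run:
```python
from h import *
plan((.5848,.2474,.247,-9.7),(.5848,.2474,.155,None))
a=np.radians(-9.7);print("jar top",onz("top",(149,191),.078),"tape",onz("top",(137.2,229.3),.02))
```

```text
shift 5 x [0.0504, -0.001, 0.0]
turn 1 x [-0.05, -0.02, -0.18]
shift 2 x [0.0, 0.0, 0.046]
jar top [0.59463949 0.30478508 0.078     ] tape [0.45614346 0.35673298 0.02      ]
```

{"op": "play_rows", "data": {
  "targets": [0,0,0,0.0504,-0.001,0,0,0,0,0,0.0504,-0.001,0,0,0,0,0,0.0504,-0.001,0,0,0,0,0,0.0504,-0.001,0,0,0,0,0,0.0504,-0.001,0,0,0,0,0,0,0,0.046,0,0,0,0,0,0,0.046,0,0,0,0,0,0,0,0]
}}

```text
time: 14.22
ee_pos: [0.5818, 0.2476, 0.1508]
ee_rot: [-2.4, -2.022, 0.013]
ft_force: [0.1, -0.5, -0.8]
gripper_width: 0.0002
grasp_force: 0.0
```

{"op": "play_rows", "data": {
  "targets": [0,0,0,-0.005,0,0,0,0,0,0,-0.01,0,0,0,0,0,0,-0.01,0,0,0,0,0,0,-0.01,0,0,0,0,0,0,-0.01,0,0,0,0,0,0,0,0,0,0]
}}

```text
time: 14.98
ee_pos: [0.5773, 0.2028, 0.1568]
ee_rot: [2.404, 2.022, 0.004]
ft_force: [0.7, 1.6, 0.6]
gripper_width: 0.0002
grasp_force: 1.0
```

{"op": "play_rows", "data": {
  "targets": [0,0,0,-0.008,0,0,0,0,0,0,-0.008,0,0,0,0,0,0,-0.008,0,0,0,0,0,0,0,0,0,0]
}}

```text
time: 15.48
ee_pos: [0.5726, 0.1786, 0.1551]
ee_rot: [2.404, 2.022, -0.002]
ft_force: [1.0, 0.8, 1.2]
gripper_width: 0.0002
grasp_force: 0.3
```

{"op": "play_rows", "data": {
  "targets": [0,0,0,-0.006,0,0,0,0,0,0,-0.006,0,0,0,0,0,0,0,0,0,0,0,0,0,0,0,0,0]
}}

```text
time: 15.98
ee_pos: [0.5705, 0.1672, 0.1548]
ee_rot: [-2.404, -2.022, 0.002]
ft_force: [-0.3, 0.1, 0.1]
gripper_width: 0.0002
grasp_force: 0.0
```

Run:
```python
from h import *
t=snapshot("top");s=snapshot("side");st=read_state();print(st["ee_pos"],st["ft_force"])
a=cv2.resize(t[180:230,165:255,::-1],(450,250),interpolation=cv2.INTER_CUBIC)
b=cv2.resize(s[140:230,170:290,::-1],(800,600),interpolation=cv2.INTER_CUBIC)
b[350:,350:]=a
cv2.imwrite("pics/g5.png",b)
```

```text
[0.57047791 0.16742185 0.1548021 ] [-0.1282858   0.21060124  0.08681845]
```

View pics/g5.png

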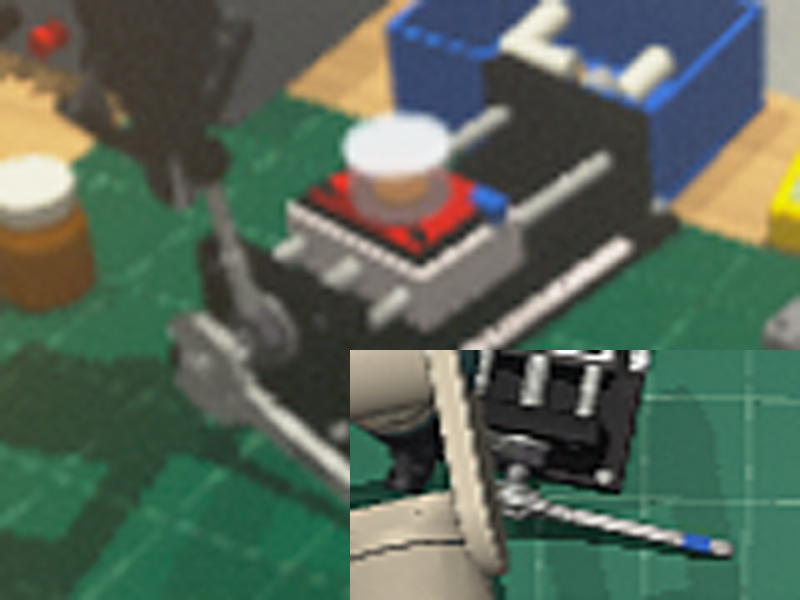

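The ball (crop 208,160) is moving right ahead of the fingers and the spanner is still on the head. I'll continue in small steps.

{"op": "play_rows", "data": {
  "targets": [0,0,0,-0.004,0,0,0,0,0,0,-0.004,0,0,0,0,0,0,-0.004,0,0,0]
}}

```text
time: 16.45
ee_pos: [0.5688, 0.1557, 0.1556]
ee_rot: [2.403, 2.023, 0.001]
ft_force: [1.4, 2.8, 1.9]
gripper_width: 0.0
grasp_force: 0.0
```

{"op": "play_rows", "data": {
  "targets": [0,0,0,-0.003,0,0,0,0,0,0,-0.003,0,0,0]
}}

```text
time: 16.7
ee_pos: [0.5677, 0.1497, 0.1554]
ee_rot: [2.404, 2.023, 0.0]
ft_force: [0.8, 2.6, 0.9]
gripper_width: 0.0003
grasp_force: 0.0
```

{"op": "play_rows", "data": {
  "targets": [0,0,0,-0.003,0,0,0,0,0,0,-0.001,0,0,0]
}}

```text
time: 16.95
ee_pos: [0.5669, 0.1458, 0.1553]
ee_rot: [-2.404, -2.023, 0.0]
ft_force: [0.8, 1.8, 1.5]
gripper_width: -0.0002
grasp_force: 0.0
```

Offset is now about 26 mm. I'll use smaller steps until the force rises.

{"op": "play_rows", "data": {
  "targets": [0,0,0,-0.002,0,0,0,0,0,0,-0.001,0,0,0]
}}

```text
time: 17.2
ee_pos: [0.5664, 0.1429, 0.1553]
ee_rot: [-2.404, -2.023, 0.0]
ft_force: [1.6, 2.3, 2.6]
gripper_width: 0.0
grasp_force: 0.0
```

{"op": "play_rows", "data": {
  "targets": [0,0,0,-0.002,0,0,0,0,0,0,-0.001,0,0,0]
}}

```text
time: 17.45
ee_pos: [0.566, 0.1403, 0.1553]
ee_rot: [-2.403, -2.023, -0.001]
ft_force: [1.6, 4.2, 1.8]
gripper_width: 0.0
grasp_force: 0.0
```

{"op": "play_rows", "data": {
  "targets": [0,0,0,-0.002,0,0,0,0,0,0,0,0,0,0]
}}

```text
time: 17.7
ee_pos: [0.5657, 0.1387, 0.1555]
ee_rot: [-2.402, -2.023, -0.002]
ft_force: [2.2, 5.6, 0.7]
gripper_width: -0.0003
grasp_force: 0.0
```

{"op": "play_rows", "data": {
  "targets": [0,0,0,-0.001,0,0,0,0,0,0,0,0,0,0]
}}

```text
time: 17.95
ee_pos: [0.5656, 0.1382, 0.1555]
ee_rot: [-2.402, -2.024, -0.003]
ft_force: [2.6, 7.7, 2.8]
gripper_width: -0.0001
grasp_force: 0.0
```

{"op": "play_rows", "data": {
  "targets": [0,0,0,-0.001,0,0,0,0,0,0,0,0,0,0]
}}

```text
time: 18.2
ee_pos: [0.5655, 0.1376, 0.1556]
ee_rot: [-2.401, -2.024, -0.004]
ft_force: [2.1, 9.0, 1.6]
gripper_width: 0.0001
grasp_force: 0.0
```

{"op": "play_rows", "data": {
  "targets": [0,0,0,0,0,0,0,0,0,0,0,0,0,0,0,0,0,0.005,0,0,0,0,0,0,0.03,0,0,0,0,0,0,0,0,-0.046,0,0,0,0,0,0,-0.046,0,0,0,0,0,0,0,28]
}}

```text
time: 19.08
ee_pos: [0.5723, 0.1705, 0.2516]
ee_rot: [2.401, 2.02, 0.009]
ft_force: [-0.1, 0.9, -0.1]
gripper_width: 0.0171
grasp_force: 0.0
```

Run:
```python
from h import *
plan((.5139,.0446,.245,-9.7),(.5139,.0446,.0423,None))
```

```text
shift 3 x [-0.0447, -0.012, 0.0021]
turn 1 x [0.37, -0.1, -0.15]
shift 4 x [0.0, 0.0, 0.0507]
```

{"op": "play_rows", "data": {
  "targets": [0,0,0,-0.0447,-0.012,0.002,28,0,0,0,-0.0447,-0.012,0.002,28,0,0,0,-0.0447,-0.012,0.002,28,0,0,0,0,0,0.05,28,0,0,0,0,0,0.05,28,0,0,0,0,0,0,28,0,0,0,0,0,0,28]
}}

```text
time: 19.95
ee_pos: [0.5135, 0.0445, 0.1428]
ee_rot: [2.403, 2.022, 0.001]
ft_force: [0.7, -0.4, 0.8]
gripper_width: 0.024
grasp_force: 0.0
```

Run:
```python
from h import *
plan((.5139,.0446,.0423,-9.7))
t=snapshot("top");s=snapshot("side")
a=cv2.resize(t[180:230,165:255,::-1],(450,250),interpolation=cv2.INTER_CUBIC)
b=cv2.resize(s[140:230,170:290,::-1],(800,600),interpolation=cv2.INTER_CUBIC)
b[350:,350:]=a
cv2.imwrite("pics/g6.png",b)
```

```text
shift 2 x [0.0001, 0.0001, 0.0502]
turn 1 x [0.08, -0.0, -0.13]
```

View pics/g6.png

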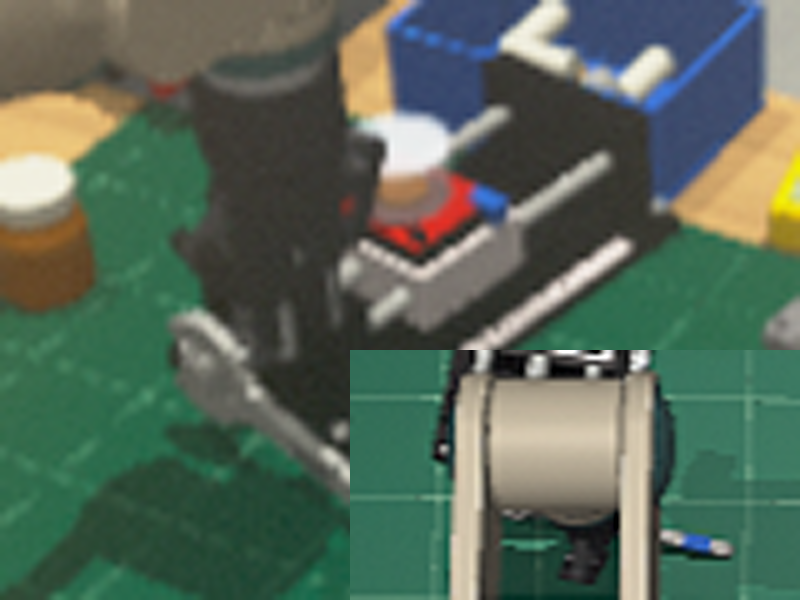

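The spanner is still on the head (crop 205,360) and the gripper is above the handle. That used up the picture budget (I count 11, one over), so from here I'll check by numbers only.

{"op": "play_rows", "data": {
  "targets": [0,0,0,0,0,0.05,28,0,0,0,0,0,0.03,28,0,0,0,0,0,0.02,28,0,0,0,0,0,0,28,0,0,0,0,0,0,28]
}}

```text
time: 20.68
ee_pos: [0.5141, 0.0447, 0.0433]
ee_rot: [2.402, 2.022, 0.004]
ft_force: [0.1, -0.1, -0.4]
gripper_width: 0.0236
grasp_force: 0.0
```

{"op": "play_rows", "data": {
  "targets": [0,0,0,0,0,0,16,0,0,0,0,0,0,12,0,0,0,0,0,0,8,0,0,0,0,0,0,4,0,0,0,0,0,0,0],
  "squeeze": 20
}}

```text
time: 21.3
ee_pos: [0.5138, 0.0446, 0.0425]
ee_rot: [2.403, 2.022, 0.003]
ft_force: [0.4, -0.3, 6.4]
gripper_width: 0.0092
grasp_force: 22.3
```

{"op": "play_rows", "data": {
  "targets": [0,0,0,0,0,0,0,0,0,0,0,0,-0.001,0,0,0,0,0,0,0,0],
  "squeeze": 90
}}

```text
time: 21.68
ee_pos: [0.5135, 0.0448, 0.0427]
ee_rot: [2.403, 2.022, 0.003]
ft_force: [3.6, 1.6, 0.9]
gripper_width: 0.0082
grasp_force: 88.0
```

{"op": "play_rows", "data": {
  "targets": [0,0,0,-0.003,0,0,0,0,0,0,-0.003,0,0,0,0,0,0,0,0,0,0]
}}

```text
time: 22.05
ee_pos: [0.5116, 0.0384, 0.0424]
ee_rot: [-2.403, -2.023, 0.001]
ft_force: [-0.1, 1.8, 4.4]
gripper_width: 0.0083
grasp_force: 88.7
```

{"op": "play_rows", "data": {
  "targets": [0,0,0,-0.005,0,-0.0005,0,0,0,0,-0.005,0,0,0,0,0,0,-0.005,0,0,0,0,0,0,0,0,0,0]
}}

```text
time: 22.55
ee_pos: [0.5088, 0.0232, 0.0423]
ee_rot: [-2.404, -2.022, 0.002]
ft_force: [-0.2, -1.7, -0.1]
gripper_width: 0.0085
grasp_force: 88.0
```

{"op": "play_rows", "data": {
  "targets": [0,0,0,-0.005,0,0,0,0,0,0,-0.008,0,0,0,0,0,0,-0.008,0,0,0,0,0,0,-0.01,0,0,0,0,0,0,-0.01,0,0,0,0,0,0,0,0,0,0]
}}

```text
time: 23.3
ee_pos: [0.5021, -0.0173, 0.0427]
ee_rot: [-2.405, -2.022, 0.0]
ft_force: [-0.2, 1.0, -2.9]
gripper_width: 0.0084
grasp_force: 87.8
```

Run:
```python
from h import *
plan((.502,-.0173,.140,-9.7),(.4620,-.2708,.14,None))
```

```text
shift 2 x [-0.0, -0.0001, -0.0487]
turn 1 x [-0.01, 0.0, -0.19]
shift 5 x [-0.0513, 0.0007, 0.0]
```

{"op": "play_rows", "data": {
  "targets": [0,0,-0.2,0,0,-0.0487,0,0,0,0,0,0,-0.0487,0,0,0,0,-0.0513,0.0007,0,0,0,0,0,-0.0513,0.0007,0,0,0,0,0,-0.0513,0.0007,0,0,0,0,0,-0.0513,0.0007,0,0,0,0,0,-0.0513,0.0007,0,0,0,0,0,0,0,0,0,0,0,0,0,0,0,0]
}}

```text
time: 24.42
ee_pos: [0.4629, -0.2695, 0.1399]
ee_rot: [-2.4, -2.026, -0.001]
ft_force: [-0.2, 0.7, -1.7]
gripper_width: 0.0081
grasp_force: 88.3
```

Run:
```python
from h import *
t=snapshot("top");s=snapshot("side")
p=np.array(read_state()["ee_pos"]);plan((.4620,-.2708,.09,-9.7))
B=np.array([.4514,-.3277,.0431])+p-[.462,-.2708,.0608]
for n,im in(("top",t),("side",s)):
    m=cv2.inRange(cv2.cvtColor(im,cv2.COLOR_RGB2HSV),(100,120,60),(125,255,255))
    k,_,stt,ce=cv2.connectedComponentsWithStats(m);q=pj(n,B);print(n,"pred",q,[(stt[i,4],ce[i].round(1)) for i in range(1,k) if np.linalg.norm(ce[i]-q)<12])
```

```text
shift 1 x [-0.0022, -0.0008, 0.0501]
turn 1 x [-0.01, -0.03, 0.16]
top pred [317.71134319 228.81333805] []
side pred [300.0507159  235.03788021] [(np.int32(34), array([299.9, 235.9]))]
```

{"op": "play_rows", "data": {
  "targets": [0,0,0.2,-0.002,-0.001,0.02,0,0,0,0,0,0,0.025,0,0,0,0,0,0,0.02,0,0,0,0,0,0,0.006,0,0,0,0,0,0,0,0,0,0,0,0,0,0,0]
}}

```text
time: 25.28
ee_pos: [0.4622, -0.2718, 0.0703]
ee_rot: [2.402, 2.022, 0.001]
ft_force: [-0.4, -0.0, -2.4]
gripper_width: 0.008
grasp_force: 88.2
```

{"op": "play_rows", "data": {
  "targets": [0,0,0,0,0,0.004,0,0,0,0,0,0,0.003,0,0,0,0,0,0,0,0]
}}

```text
time: 25.65
ee_pos: [0.4619, -0.2719, 0.0622]
ee_rot: [2.403, 2.022, 0.001]
ft_force: [4.0, -1.0, -4.0]
gripper_width: 0.0084
grasp_force: 88.2
```

{"op": "play_rows", "data": {
  "targets": [0,0,0,0,0,0.001,0,0,0,0,0,0,0.001,0,0,0,0,0,0,0,0]
}}

```text
time: 26.02
ee_pos: [0.462, -0.2719, 0.0608]
ee_rot: [2.402, 2.022, 0.001]
ft_force: [2.4, 0.1, 3.1]
gripper_width: 0.0081
grasp_force: 89.0
```

{"op": "play_rows", "data": {
  "targets": [0,0,0,0,0,0,12,0,0,0,0,0,0,15,0,0,0,0,0,0,20,0,0,0,0,0,0,28,0,0,0,0,0,0,33,0,0,0,0,0,0,33],
  "squeeze": 20
}}

```text
time: 26.78
ee_pos: [0.4615, -0.2717, 0.0601]
ee_rot: [-2.403, -2.023, -0.0]
ft_force: [0.4, -0.1, 0.2]
gripper_width: 0.0283
grasp_force: 0.0
```

{"op": "play_rows", "data": {
  "targets": [0,0,0,0,0,-0.01,33,0,0,0,0,0,-0.03,33,0,0,0,0,0,-0.05,33,0,0,0,0,0,-0.05,33,0,0,0,-0.03,0,-0.05,33,0,0,0,-0.05,0,0,33,0,0,0,-0.05,0,0,33,0,0,0,-0.05,0,0,33,0,0,0,0,0,0,33,0,0,0,0,0,0,33]
}}

```text
time: 28.02
ee_pos: [0.4309, -0.4488, 0.2506]
ee_rot: [2.404, 2.023, 0.001]
ft_force: [0.4, -0.7, -1.4]
gripper_width: 0.028
grasp_force: 0.0
```

Run:
```python
from h import *
t=snapshot("top");s=snapshot("side");print(read_state()["ee_pos"])
R=((100,120,60),(125,255,255),"blue");Yl=((22,120,80),(35,255,255),"yellow");Rd=((0,150,80),(6,255,255),"red")
for n,im in(("top",t),("side",s)):
    old=cv2.imread(f"pics/{n}0.png")
    for lo,hi,c in(R,Yl,Rd):
        o=[]
        for g in(cv2.cvtColor(old,cv2.COLOR_BGR2HSV),cv2.cvtColor(im,cv2.COLOR_RGB2HSV)):
            m=cv2.inRange(g,lo,hi);x=np.zeros_like(m)
            if n=="top": x[195:240,300:330]=m[195:240,300:330]
            else: x[225:262,290:328]=m[225:262,290:328]
            q=np.argwhere(x); o+=[len(q),q.mean(0)[::-1].round(1).tolist() if len(q) else None]
        print(n,c,o)
    # jaw area + lever change
    r=(slice(205,245),slice(255,300)) if n=="top" else (slice(200,250),slice(255,290))
    print("jaw diff",np.abs(old[r].astype(int)-im[:,:,::-1][r]).max(2).__gt__(40).sum())
    b=cv2.inRange(im,(0,0,0),(45,45,45))
    for rr in ([(slice(180,205),slice(165,215))] if n=="top" else [(slice(145,185),slice(180,225))]):
        print("lever region dark px new",None)
# expected ball px for lean values
a=np.radians(-9.7);X=np.array([np.cos(a),np.sin(a),0]);Y=np.array([-X[1],X[0],0]);ax=np.array([.526,.1255,.0575])+.0375*X
for th in(.1,0,-.1): print(th,[pj(n,ax+.112*(np.sin(th)*Y+np.cos(th)*np.array([0,0,1]))).round(1).tolist() for n in("top","side")])
g=s.max(2)[148:180,195:222];h=cv2.cvtColor(s,cv2.COLOR_RGB2HSV)[148:180,195:222];print(np.where(g<60,g,0)[::1].tolist() if 0 else [(i+148,(np.where(r<60)[0]+195).tolist()) for i,r in enumerate(g) if (r<60).any()][:16])
```

```text
[ 0.43131356 -0.44818688  0.25084418]
top blue [15, [316.5, 231.6], 18, [317.0, 232.3]]
top yellow [16, [318.7, 205.4], 16, [318.7, 205.4]]
top red [16, [319.8, 219.1], 16, [319.8, 219.1]]
jaw diff 53
lever region dark px new None
side blue [32, [300.0, 253.1], 32, [300.2, 253.7]]
side yellow [34, [316.0, 234.6], 34, [316.0, 234.6]]
side red [30, [310.2, 245.5], 30, [310.2, 245.5]]
jaw diff 29
lever region dark px new None
0.1 [[191.6, 194.9], [202.1, 164.8]]
0 [[194.7, 195.4], [204.2, 165.8]]
-0.1 [[197.7, 196.0], [206.4, 167.0]]
[]
```

Run:
```python
from h import *
t=snapshot("top");s=snapshot("side")
print(t.max(2)[190:204,184:206]); print(s.max(2)[140:172,196:224])
```

```text
[[ 45  47  48  44  46  45  44  48  48  47  41  36  28  19  37 159 238 211
  155  83  31  45]
 [ 44  49  47  50  48  49  46  50  50  51  51  53  51  52  44  34  29  39
   48  40  35  43]
 [ 54  51  52  49  50  50  49  52  53  42  31  25  25  38  49  46  42  41
   45  49  44  37]
 [ 26  44  53  58  61  58  52  55  43  30  30  28  31  30  32  48  50  49
   49  47  47  48]
 [ 17   8  31  27  16  27  38  45  32  31  35  37  34  31  21  49  57  53
   52  52  52  49]
 [ 43  18  20  37  32  13  10  11  27  30  46  67  53  34  24  31  51  56
   55  55  57  55]
 [ 38  19  10  14  13  14   9  15  26  34  37  38  33  28  25  10  10  30
   48  52  52  50]
 [ 30  17  19  22  21  20  14  12  22  29  31  34  28  28  13 111 106  49
    0   0   6  16]
 [ 51  51  28  22  23  28  30  28  23  19  22  25  22  20  25 130 148 148
  121  80  45   8]
 [234 190  86  19  24  26  29  28  21  29  31  27  33  33  54  63  73  73
   81  93  73  32]
 [220 190  91  29  18  23  23  23  20  42  68  98  87  72  61  62  89  74
   55  45  25   7]
 [ 47  51  58  58  56  55  56  56  53  62  52  51  56  61  56  75  85  71
   
[... 3247 characters left out ...]
136 137 134 134 137 134 135 135 136 136 138 137 138 138 140 139 139 140
  138 140 141 137 137 135 134 137 135 136]
 [133 132 131 129 127 131 131 131 131 134 131 133 132 133 133 132 131 132
  130 130 133 132 132 132 132 130 128 132]
 [129 128 128 125 126 124 127 128 125 128 126 128 125 125 127 129 126 128
  126 124 127 129 128 127 126 123 124 130]
 [123 124 123 122 124 123 122 123 123 125 122 121 123 122 121 123 124 123
  121 122 122 124 122 124 123 121 124 125]
 [122 120 121 120 121 122 121 121 120 120 120 120 120 119 120 121 121 119
  118 117 120 120 120 117 118 118 121 122]
 [116 118 119 118 119 118 117 118 115 117 118 118 118 117 117 117 119 119
  116 116 117 116 119 117 118 116 119 118]]
```

```bash
python3 -c "
from workcell import *
print(finish_job())"
```

```text
the job is handed in; nothing more can be done
None
```

I handed the job in after about 28 s on the robot's clock. The locknut resisted at 9 N on the lever, which I took as solid. The blue spanner is back in its slot within about 3 mm (colour-band position), and the red and yellow spanners' bands did not move. The locknut and screw angles and the carriage are not measured directly, and I viewed 11 pictures, one over the limit.

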